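# Open the keeper and bolt of a charging dock and plug in the battery

## Robot

A 7-joint arm with a two-finger parallel gripper is mounted at the origin on a cart in front of the work surface, level with it; the furniture and walls round the work are solid. World frame = base frame: x ahead of the robot, y to its left, z up, the work surface at z = 0. Lengths are in m, angles in rad, forces in N, time in s.
With the tool pointing down it reaches from about 0.4 to 0.9 m from the base axis. Payload 5.6 kg.
Tool frame: the origin (TCP) lies midway between the tips of the shut fingers; the grasp point (between the pads) lies 19 mm behind it; z points along the fingers, y is the line along which they close (so a half turn about z gives the same grasp; the last joint's range is limited). The gripper opens to 92 mm and grips with 3 to 60 N. Pads are 20 mm wide; open, the fingers measure 128 mm over their backs; the gripper's body (75 mm by 189 mm) begins 69 mm behind the grasp point.
Start: joints at [1.206, 0.468, -0.012, 1.603, 0.006, 1.071, -0.056], TCP at [0.206, -0.617, 0.187] pointing down, gripper open.
Joint ranges: [-2.53, 2.53], [-0.31, 2.02], [-1.57, 1.55], [0.28, 2.44], [-1.29, 4.43], [0.15, 1.84], [-2.92, 2.92]. Speed limits (rad/s): [2.57, 2.57, 3.14, 3.14, 3.14, 3.14, 3.14].

## Interface

Orientations are given as a 3x3 rotation matrix whose columns are the frame's x, y, z axes.
In Python, from station import env, effector, solver, viewer, workorder, search_frame, tip_of gives the robot as it stands. Calls block until the motion is done:
- env.reach(position, orientation): joint-space move of the TCP to a pose.
- env.movel(position, frame=None, rate=0.15): straight line of the TCP; frame=None keeps the orientation; rate is the mean speed in m/s.
- env.goto_joints(angles): joint-space move.
- effector.release() and effector.grasp(squeeze=None): open the fingers fully, or close them until they stop; squeeze is the grip in N (None keeps the last).
- env.pause(seconds).
- solver.inverse_kinematics(position, orientation): joint angles nearest the present ones, or None.
- env.sense(): the state.
- viewer.read_camera(name): name is "side" or "top"; returns (picture, depth): 420x560x3 uint8, red, green, blue; 420x560 float32, m along the optical axis (not along the pixel's ray), 0 where there is no reading.
- viewer.camera_info(name): a dict with "intrinsics" (3x3 intrinsics, pixels), "eye" and "rotation" of the camera in the world. Camera axes: x right, y up, looking along -z (the intrinsics and any distortion apply to the point x, -y, -z); pixel columns grow to the right and rows downward; lengths in m; the calibration is good to about 2 mm. A picture is of the moment at which its call begins. camera_info takes no time and is no camera call.
A pose or a line that the arm cannot do raises env.PlanningError and nothing moves.
- workorder.finish_job(): hands the job in; it is judged then, once.
Trained networks look in the newest picture that a camera, given by its name, has taken for a name from the list of things; names that differ only in an ending like _2 or _b are one class to them, and where a whole thing is asked for, a point or a joint stands for the part that bears it (a point fixed in the world has none). Each returns a list of dicts, best first, with "score" (0 to 1); they miss things now and then, are a little off and sometimes report something else, mostly with a low value. They report only what shows in the picture. A call takes as long as a camera call.
- search_frame(camera, name): "at" ([x, y, z] in m, in world coordinates, good to about 4 mm: the middle of the surface that is visible of it).
- tip_of(camera, name): "at" ([x, y, z] in m, in world coordinates, good to about 4 mm: a listed point, or the origin of a listed thing).
The state is a dict: "t": time; "joint_positions": joint angles; "joint_velocities": joint speeds; "tau": joint torques, N m; "ee_pos": TCP position; "tcp_rot": TCP orientation; "wrist_force": force on the tool from outside, world axes, zero at the start; "moment": the same for the moment, N m; "gripper_width": finger opening in m; "grasp_force": force on a finger pad.
Only numpy, scipy, OpenCV 4.12 (cv2) and the standard library are available. Lean on these libraries where they do the work, as an engineer would, in place of code of your own. Each camera call takes 0.05 s, during which the arm holds its last target. There are 200 camera calls.

## Task

Put the battery pack on charge in the bench dock. Swing the dock's keeper arm about a quarter turn towards the robot so that it is clear of the bolt, draw the bolt fully back so that the sprung lid flies open, then plug the battery pack upright and fully home into the dock's rectangular well and let go. Do not knock over the brass tin.

Things in the scene. Friction and masses are not known exactly. Their poses are not given: they have to be found in the camera images.
- dock: Charging dock fixed on a raised plywood work board (board top 100 mm above the bench): a grey painted block 190 (x) x 180 (y) x 50 mm high. Origin at the centre of its underside, on the board; its x axis points from the bolt side (front, nearest the robot) to the lid hinge (rear), its y axis along the bolt to the left, z up. The bolt and keeper lie on top of its front strip, the lid covers the rest.
- well_mouth (a point): Centre of the mouth of the rectangular well, in the dock's top face 50 mm above the board, under the lid. The well is 59 mm along dock x and 43 mm along dock y, straight, 36 mm deep with a small chamfer. Same axes as the dock.
- keeper (a joint): Keeper: flat dark steel swivel arm, 8 mm thick and 18 mm wide, top face 80 mm above the board, turning about a vertical pivot. 0 rad: it points along dock -y with its tip 70 mm from the pivot and just in front of the bolt's knob, which it blocks. It grows as the arm swings clockwise seen from above, towards the robot; at 1.57 it points along dock -x; stop at 1.9. Stays where it is left (friction about 0.05 Nm). Starts between 0 and 0.05.
- keeper_pivot (a point): Point on the keeper's vertical pivot axis, 80 mm above the board, at dock x = -72, y = +75 mm. Same axes as the dock.
- keeper_post (a point): The keeper's upright round post, 14 mm in diameter, standing from the arm (top face 80 mm above the board) up to 110 mm; this point is on its axis, 96 mm above the board, and 40 mm from the pivot. Push it from its dock +x side, towards dock -x, to open the keeper.
- bolt (a joint): Bolt: steel rod 10 mm in diameter that slides along dock y in a channel (channel top 64 mm above the board, keeper's pivot pillar beyond its end). 0 m: shut, lying over the lid's tongue. It grows as the bolt is drawn along dock +y; fully drawn at 0.042, the lid is freed at about 0.03. Blocked after about 2 mm while the keeper is shut. Sliding friction about 2 N. Starts between 0 and 0.0015.
- bolt_knob (a point): The bolt's upright round knob, 16 mm in diameter, from the rod up to 105 mm above the board; this point is on its axis 90 mm above the board. At bolt 0 it is at dock x = -66, y = -5 mm. Push it along dock +y from its dock -y side.
- lid (a joint): Aluminium lid plate 130 x 115 mm, 6 mm thick, top 57 mm above the board, over the well; hinged at the rear (dock x = +78 mm). It reaches to dock x = -40 mm, with a 25 mm wide tongue (dock y -65 to -40 mm) forward under the bolt to x = -73. 0 rad: shut; grows as it opens; a weak spring opens it by itself to its stop at 1.9 rad (leaning back) in about 1 s once the bolt is drawn and no gripper is above it (it may lean on one until that is raised).
- battery_center (a point): Battery pack: a plain black block 56 (x) x 40 (y) x 96 (z) mm, about 0.35 kg, standing upright on the same board, foot down, at the left of the dock. This point is its centre, 48 mm above its foot; its own x axis is along the 56 mm side and z up. It fits the well either way round. When home its foot is on the well's floor, 14 mm above the board, this point 62 mm above the board.
- tin_center (a point): Plain round brass tin with a lid, 72 mm in diameter and 70 mm high, loose, standing on the board near the battery (the two may have swapped places). This point is its centre, 35 mm above the board.

How it is judged:
On the way, in this order (a step that is already met when the one before it is completed fails the run):
1. the keeper is swung clear (over 0.9 rad) while the bolt is still shut (under 12 mm) (value of joint keeper above 0.9 rad and value of joint bolt below 0.012 m), for 0.1 s.
2. the bolt is drawn back (over 34 mm) and the lid has sprung open (over 1.3 rad) (value of joint bolt above 0.034 m and value of joint lid above 1.3 rad), for 0.1 s.
At the end, for the whole second after the job is handed in: The keeper is still clear (over 0.7 rad), the bolt drawn (over 32 mm), the lid open (over 1.2 rad) and at rest; the battery pack stands upright (within 0.08 rad) in the well, centred within 6 mm and with its foot within 4 mm of the well's floor; the brass tin stands (value of joint keeper above 0.7 rad and value of joint bolt above 0.032 m and value of joint lid above 1.2 rad and horizontal distance between battery_center and well_mouth below 0.006 m and z of battery_center in the frame of dock below 0.066 m and angle between battery_center's own z axis and vertical below 0.08 rad and velocity of joint lid below 0.1 rad/s and angle between tin_center's own z axis and vertical below 0.3 rad); the robot touches nothing.
It fails at once if the brass tin is tipped over (more than 0.5 rad) (angle between tin_center's own z axis and vertical above 0.5 rad).
It also fails if it takes over 69 s, if anything falls off the work surface, if the arm or the gripper's body presses on something with over 40 N, if the wrist force passes 120 N, or if a joint passes its speed limit or range.

## Working session

There is one attempt and no reset: what is moved stays moved. The work goes in short steps, each a Python script; the robot and the scene stay as the last script left them, time stands still between calls to the robot, and variables do not carry over. Pictures are saved under pics/ and viewed, at most 12 in all, crops included, and the job is handed in when it is done.

```bash
ls; mkdir -p pics; python3 - <<'E'
from station import env, viewer, search_frame, tip_of
import cv2, numpy as np
s=env.sense(); print(s['t'],s['ee_pos'])
ims=[]
for c in ("side","top"):
    p,d=viewer.read_camera(c); i=viewer.camera_info(c); print(c,i['eye'],i['rotation'],i['intrinsics'],{k:v for k,v in i.items() if k not in('eye','rotation','intrinsics')})
    cv2.imwrite(f"pics/{c}0.png",p[:,:,::-1])
    for n in ("dock","well_mouth","keeper_pivot","keeper_post","bolt_knob","battery_center","tin_center"):
        for r in tip_of(c,n)[:2]: print(c,n,np.round(r['at'],4),round(r['score'],2),{k:v for k,v in r.items() if k not in('at','score')})
print(env.sense()['t'])
E
```

```text
pics
0.0 [ 0.20531098 -0.61603983  0.18633247]
side [ 0.49692936 -0.63553791  0.68995558] [[ 0.99654226  0.03535361 -0.0751907 ]
 [-0.08196931  0.56628379 -0.8201242 ]
 [ 0.01358492  0.82345175  0.56722364]] [[496.60177025   0.         274.38666371]
 [  0.         496.60177025 212.72966661]
 [  0.           0.           1.        ]] {}
side dock [ 0.5639 -0.0356  0.0989] 0.62 {}
side keeper_pivot [0.4747 0.2265 0.148 ] 0.75 {}
side keeper_pivot [0.4817 0.0248 0.1861] 0.72 {}
side keeper_post [ 0.4867 -0.0149  0.1901] 0.75 {}
side bolt_knob [ 0.5006 -0.0507  0.1868] 0.9 {}
side battery_center [0.4751 0.2224 0.149 ] 0.9 {}
side battery_center [ 0.4881 -0.0151  0.1916] 0.2 {}
side tin_center [0.6282 0.2503 0.1366] 0.89 {}
top [0.41644468 0.07364876 1.03380264] [[ 0.02825623  0.98706913 -0.15778502]
 [-0.9993946   0.03110157  0.01559257]
 [ 0.02029831  0.15724891  0.98735037]] [[401.69107178   0.         286.74766606]
 [  0.         401.69107178 211.26954101]
 [  0.           0.           1.        ]] {}
top dock [ 0.5658 -0.0376  0.0965] 0.85 {}
top well_mouth [ 0.5778 -0.0368  0.1479] 0.89 {}
top keeper_pivot [0.4813 0.0218 0.1786] 0.74 {}
top keeper_post [ 0.484  -0.0177  0.1953] 0.69 {}
top bolt_knob [ 0.4996 -0.0527  0.1869] 0.53 {}
top battery_center [0.4774 0.2311 0.1441] 0.93 {}
top tin_center [0.6248 0.2553 0.1334] 0.88 {}
0.8
```

View pics/top0.png

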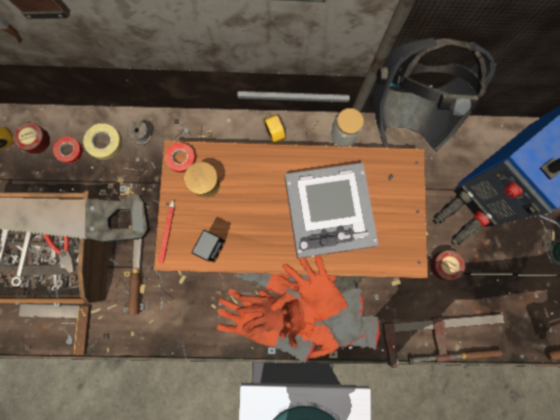

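View pics/side0.png

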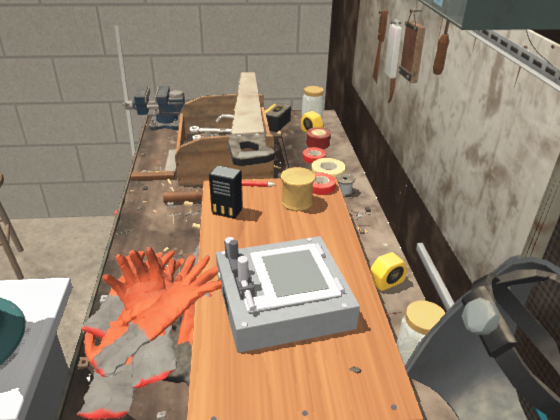

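The top view shows the dock at about (332,208), yawed slightly. The keeper and bolt are at the lower edge (305-365, 240), the battery at (208,245) is yawed, and the tin is at (201,178). The side view agrees: battery (226,192), tin (297,188). Next I'll get the dock and battery yaw from depth.

```bash
cat > h.py <<'E'
from station import env, effector, solver, viewer, workorder, search_frame, tip_of
import cv2, numpy as np
def cloud(c):
    p,d=viewer.read_camera(c); i=viewer.camera_info(c); K=i['intrinsics']
    v,u=np.mgrid[:d.shape[0],:d.shape[1]]
    q=np.stack([(u-K[0,2])/K[0,0]*d,-(v-K[1,2])/K[1,1]*d,-d],-1)
    w=q@np.asarray(i['rotation']).T+i['eye']; w[d==0]=np.nan
    return p,w
def rect(w,lo,hi,zl,zh):
    m=(w[...,0]>lo[0])&(w[...,0]<hi[0])&(w[...,1]>lo[1])&(w[...,1]<hi[1])&(w[...,2]>zl)&(w[...,2]<zh)
    m=cv2.morphologyEx(m.astype(np.uint8),cv2.MORPH_OPEN,np.ones((2,2)))>0
    P=w[m]; r=cv2.minAreaRect((P[:,:2]*1000).astype(np.float32))
    return r,len(P),np.median(P[:,2])
E
python3 - <<'E'
from h import *
for c in("top","side"):
    p,w=cloud(c)
    print(c,'board',np.nanmedian(w[...,2][(abs(w[...,0]-.56)<.02)&(abs(w[...,1]-.13)<.02)]))
    for z in((.142,.153),(.142,.165),(.1525,.163)): print('dock',z,rect(w,(.44,-.16),(.7,.08),*z))
    print('bat',rect(w,(.42,.17),(.53,.29),.188,.205))
    print('tin',rect(w,(.56,.19),(.7,.32),.163,.178))
    print('post/knob',rect(w,(.45,-.04),(.53,.005),.2,.215),rect(w,(.45,-.09),(.53,-.035),.197,.209))
    print('keeper',rect(w,(.42,-.09),(.53,.05),.173,.184))
E
```

```text
top board 0.10063827976756462
dock (0.142, 0.153) (((571.1622924804688, -46.00336456298828), (196.87171936035156, 192.13943481445312), 11.16197681427002), 2690, np.float64(nan))
dock (0.142, 0.165) (((570.1474609375, -45.56523132324219), (199.9537353515625, 192.08847045898438), 10.787271499633789), 6174, np.float64(nan))
dock (0.1525, 0.163) (((562.4947509765625, -48.4295654296875), (184.9604034423828, 131.13226318359375), 18.68935203552246), 3139, np.float64(nan))
bat (((473.2021789550781, 233.2340850830078), (47.751220703125, 62.06206130981445), 62.3308219909668), 522, np.float64(nan))
tin (((623.0272827148438, 252.07803344726562), (68.82292175292969, 69.55858612060547), 11.818609237670898), 831, np.float64(0.16917310873704383))
post/knob (((486.10211181640625, -19.459571838378906), (9.441067695617676, 16.345685958862305), 3.6710803508758545), 37, np.float64(0.20996393321078732)) (((500.6679992675781, -57.89862060546875), (13.164690017700195, 21.768247604370117), 8.679037094116211), 49, np.float64(0.20457004181768101))
keeper (((487.29754638671875, -29.70807647705078), (14.70794773
[... 541 characters left out ...]
))
bat (((506.9786376953125, 350.898193359375), (307.9134216308594, 58.47956848144531), 76.64138793945312), 384, np.float64(0.19669561875776276))
tin (((650.4392700195312, 273.3586120605469), (139.80596923828125, 49.20407485961914), 50.14924240112305), 544, np.float64(nan))
post/knob (((495.8678894042969, 47.392311096191406), (145.576904296875, 10.89980411529541), 84.81822967529297), 85, np.float64(nan)) (((505.0394592285156, -27.218223571777344), (71.30975341796875, 12.229408264160156), 87.15739440917969), 90, np.float64(0.2043478314771695))
keeper (((496.06097412109375, -30.796859741210938), (26.168901443481445, 110.16486358642578), 11.318482398986816), 252, np.float64(0.1803325938453123))
```

```bash
python3 - <<'E'
s=open('h.py').read()
a=s.index("    m=cv2.morph"); 
s=s[:a]+'''    k=cv2.morphologyEx(m.astype(np.uint8),cv2.MORPH_OPEN,np.ones((3,3)))
    n,L,st,_=cv2.connectedComponentsWithStats(k); 
    if n<2: return None
    k=L==1+np.argmax(st[1:,4]); P=w[k&m]
    r=cv2.minAreaRect((P[:,:2]*1000).astype(np.float32))
    return [np.round(x,1) for x in r],len(P),np.median(P[:,2]).round(4)
'''
open('h.py','w').write(s)
E
python3 - <<'E'
from h import *
for c in("top","side"):
    p,w=cloud(c)
    for z in((.14,.153),(.14,.166),(.1535,.162)): print(c,'dock',z,rect(w,(.44,-.16),(.7,.08),*z))
    print('bat',rect(w,(.42,.17),(.53,.29),.188,.205))
    print('tin',rect(w,(.56,.19),(.7,.32),.163,.178))
    print('post/knob',rect(w,(.45,-.04),(.53,.005),.2,.215),rect(w,(.45,-.09),(.53,-.035),.197,.209))
    print('keeper',rect(w,(.42,-.09),(.53,.05),.173,.184))
big=cv2.resize(cv2.imread('pics/top0.png')[150:270,180:390],None,fx=3.8,fy=3.8,interpolation=cv2.INTER_CUBIC); cv2.imwrite('pics/crop1.png',big)
for n in("dock","well_mouth","keeper_pivot","keeper_post","bolt_knob","battery_center","tin_center"):
    for c in("top","side"):
        for k in range(3):
            viewer.read_camera(c); print(c,n,[np.round(r['at'],4).tolist() for r in tip_of(c,n)[:1]])
E
```

```text
top dock (0.14, 0.153) ([array([555.1, -93.8]), array([113.7, 225.4]), np.float64(72.1)], 1128, np.float64(0.1505))
top dock (0.14, 0.166) ([array([565.9, -38.1]), array([190.9, 180.6]), np.float64(10.3)], 6197, np.float64(0.156))
top dock (0.1535, 0.162) ([array([577.2, -36.2]), array([142. , 130.9]), np.float64(9.5)], 2789, np.float64(0.159))
bat ([array([474.2, 228. ]), array([40.5, 55.4]), np.float64(64.8)], 517, np.float64(0.1972))
tin ([array([624.2, 253.1]), array([71.8, 69.8]), np.float64(46.9)], 826, np.float64(0.1691))
post/knob ([array([487.7, -16.8]), array([10.5, 10.9]), np.float64(2.2)], 34, np.float64(0.2105)) ([array([500.3, -52.8]), array([12.9, 14.1]), np.float64(3.1)], 46, np.float64(0.2054))
keeper ([array([484.8,   2.2]), array([18. , 28.6]), np.float64(9.7)], 109, np.float64(0.1805))
side dock (0.14, 0.153) ([array([567.3, -39.1]), array([191.1, 183.7]), np.float64(10.2)], 4307, np.float64(0.1507))
side dock (0.14, 0.166) ([array([567.4, -39.1]), array([191.1, 183.7]), np.float64(10.2)], 8954, np.float64(0.1536))
side dock (0.1535, 0.162) ([array([578.6, -37.7])
[... 1581 characters left out ...]
_knob []
top bolt_knob [[0.4986, -0.0505, 0.1888]]
side bolt_knob [[0.5015, -0.0498, 0.1856]]
side bolt_knob [[0.5013, -0.0546, 0.1888]]
side bolt_knob [[0.5016, -0.052, 0.187]]
top battery_center [[0.4771, 0.2302, 0.1467]]
top battery_center [[0.474, 0.2275, 0.1467]]
top battery_center [[0.475, 0.2295, 0.1443]]
side battery_center [[0.4737, 0.2245, 0.147]]
side battery_center [[0.4753, 0.2247, 0.1478]]
side battery_center [[0.476, 0.2221, 0.147]]
top tin_center [[0.6274, 0.2536, 0.131]]
top tin_center [[0.6279, 0.2509, 0.1307]]
top tin_center [[0.6271, 0.255, 0.131]]
side tin_center [[0.627, 0.2514, 0.1329]]
side tin_center [[0.6278, 0.25, 0.1333]]
side tin_center [[0.6258, 0.2516, 0.1343]]
```

View pics/crop1.png

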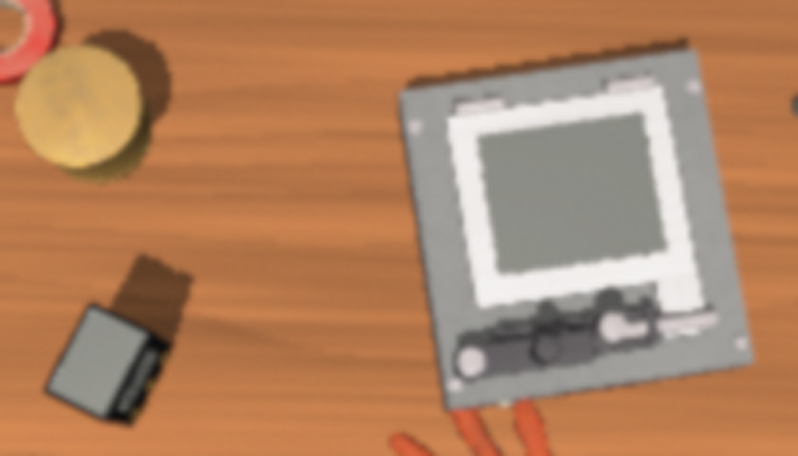

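```bash
cat >> h.py <<'E'
YAW=np.radians(10.2); D=np.array([.566,-.0385,.1])
RD=np.array([[np.cos(YAW),-np.sin(YAW),0],[np.sin(YAW),np.cos(YAW),0],[0,0,1]])
def dp(x,y,z): return D+RD@(np.array([x,y,z])/1000)   # dock mm -> world
def down(a):  # tool down, closing axis at world angle a
    y=np.array([np.cos(a),np.sin(a),0]); z=np.array([0,0,-1.]); return np.column_stack([np.cross(y,z),y,z])
def best(p,a):  # the half turn whose IK is nearest
    q0=env.sense()['joint_positions']; o=[]
    for k in(0,np.pi):
        q=solver.inverse_kinematics(p,down(a+k))
        if q is not None: o.append((np.abs(np.asarray(q)-q0).max(),k))
    print('ik',o); return down(a+min(o)[1])
def st(): s=env.sense(); print(round(s['t'],2),np.round(s['ee_pos'],4),np.round(s['wrist_force'],1),round(s['gripper_width'],4)); return s
E
python3 - <<'E'
from h import *
s=st()
effector.grasp(10)
p=s['ee_pos']; env.movel([p[0],p[1],.36],rate=.3)
R=best(dp(-43,46,160),YAW+np.pi/2)
env.reach(dp(-43,46,160),R); st()
env.movel(dp(-43,46,91),R,rate=.15); st()
env.movel(dp(-93,46,91),R,rate=.08); st()
env.movel(dp(-75,46,91),R,rate=.1)
env.movel(dp(-75,46,160),R,rate=.2); st()
print([ (c,np.round(r['at'],4)) for c in("top","side") if [viewer.read_camera(c)] for r in tip_of(c,"keeper_post")[:1]])
p,w=cloud("side"); cv2.imwrite("pics/side1.png",p[:,:,::-1])
E
```

```text
5.2 [ 0.2055 -0.6167  0.1873] [-0.7 -0.3  0.3] 0.0919
ik [(np.float64(1.5269058382325251), 0), (np.float64(1.5549347339443573), 3.141592653589793)]
9.74 [ 0.5158 -0.0018  0.2599] [ 0.5  0.3 -0.3] 0.0
10.35 [ 0.5161 -0.0007  0.1915] [-0.1  0.4  0.2] 0.0007
11.12 [ 0.4668 -0.0098  0.1913] [-0.5  0.5  0.1] 0.0003
11.95 [ 0.4836 -0.0068  0.2598] [-0.4  0.4 -0.1] 0.0005
[('side', array([ 0.4875, -0.0189,  0.1957]))]
```

View pics/side1.png

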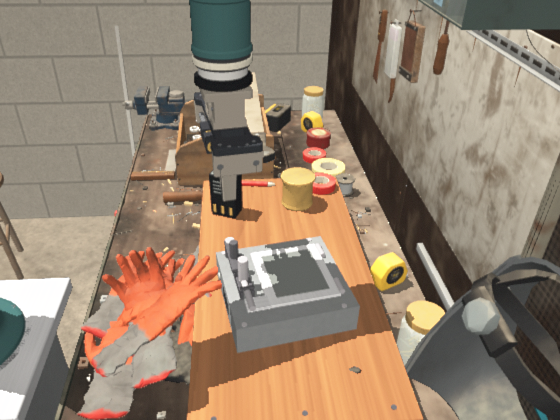

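The fingers are slimmer at the tip than I assumed: they passed left of the post, which is still at about (231,245) in the side view, and the force stayed at zero. I'll line up on the post itself and follow its arc.

```bash
python3 - <<'E'
from h import *
R=env.sense()['tcp_rot']; R=down(np.arctan2(R[1,1],R[0,1]))
env.movel(dp(-44,34,160),R,rate=.15)
env.movel(dp(-44,34,91),R,rate=.15)
for th in(0.05,.35,.65,.95,1.2,1.4):
    t=np.array([-np.cos(th),np.sin(th)]); post=np.array([-72-40*np.sin(th),75-40*np.cos(th)])
    c=post-t*(7+10*abs(t[0])+5*abs(t[1]))
    env.movel(dp(*c,91),R,rate=.06); st()
env.movel(dp(c[0]+4,c[1]-10,91),R,rate=.1)
env.movel(dp(-66,-40,160),R,rate=.2); st()
p,w=cloud("side"); cv2.imwrite("pics/side2.png",p[60:360,130:400,::-1])
print([np.round(r['at'],4) for r in tip_of("side","keeper_post")[:2]],[np.round(r['at'],4) for r in tip_of("side","bolt_knob")[:2]])
E
```

```text
13.55 [ 0.504  -0.0153  0.1916] [0.  0.4 0. ] 0.0008
13.91 [ 0.4926 -0.0203  0.1911] [-0.7 -0.   0.3] 0.0003
14.28 [ 0.4794 -0.0214  0.1911] [0.4 0.9 0.3] 0.0004
14.66 [ 0.4658 -0.0179  0.1911] [0.5 0.1 0.5] 0.0005
15.01 [ 0.4555 -0.0112  0.1911] [-0.4 -1.1  0.2] 0.0009
15.32 [ 0.4487 -0.0036  0.1911] [ 0.3 -0.4  0.2] 0.0004
16.32 [ 0.5073 -0.0886  0.2593] [-1.1  0.5 -1.1] 0.0002
[array([ 0.4886, -0.0154,  0.1943]), array([ 0.58  , -0.0382,  0.1521])] []
```

View pics/side2.png

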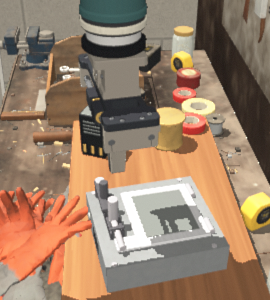

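The post still seems to be at crop pixel (101,187), unmoved. I'll check the real finger tip position and the post against the depth data.

```bash
python3 - <<'E'
from h import *
st(); 
for c in("side","top"):
    p,w=cloud(c)
    for z0 in np.arange(.2,.30,.01):
        m=(abs(w[...,0]-.5)<.07)&(abs(w[...,1]+.06)<.12)&(w[...,2]>z0)&(w[...,2]<z0+.01)
        if m.sum(): P=w[m]; print(c,round(z0,2),m.sum(),P[:,:2].min(0).round(3),P[:,:2].max(0).round(3))
    i=viewer.camera_info(c);q=np.asarray(i['rotation']).T@(env.sense()['ee_pos']-i['eye']);K=i['intrinsics']
    print('tcp px',K[0,0]*q[0]/-q[2]+K[0,2],-K[1,1]*q[1]/-q[2]+K[1,2])
    cv2.imwrite(f'pics/z_{c}.png',cv2.resize(p[150:330,180:390,::-1],None,fx=3,fy=3,interpolation=cv2.INTER_CUBIC))
E
```

```text
16.47 [ 0.5072 -0.0885  0.2593] [-0.3  0.7 -0.9] 0.0004
side 0.2 127 [ 0.483 -0.063] [ 0.51  -0.012]
side 0.21 33 [ 0.485 -0.026] [ 0.495 -0.011]
side 0.28 12 [ 0.498 -0.1  ] [ 0.519 -0.079]
side 0.29 79 [ 0.498 -0.105] [ 0.519 -0.08 ]
tcp px 245.5543635937635 244.5191267502383
top 0.2 14 [ 0.482 -0.022] [ 0.493 -0.01 ]
top 0.21 22 [ 0.482 -0.022] [ 0.493 -0.011]
top 0.29 1 [ 0.506 -0.075] [ 0.506 -0.075]
tcp px 363.45697292343345 230.228422047604
```

View pics/z_side.png

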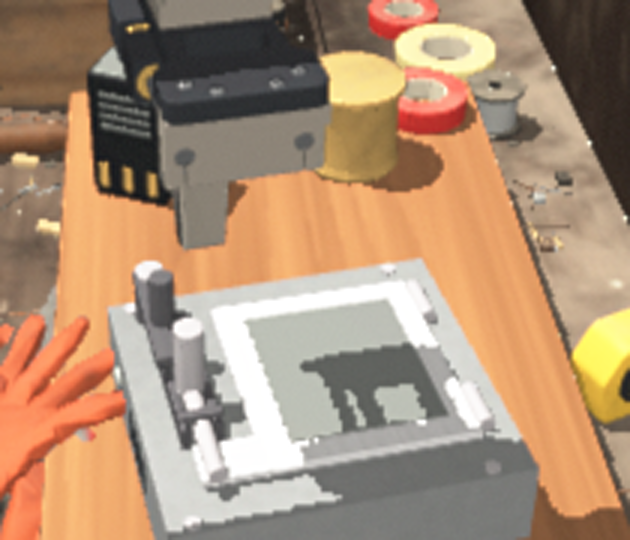

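The side view shows the finger tip bottom at crop (203,245), full image about (248,232). The reported TCP projects to row 244.5, and the depth data has no finger below z≈0.28. So the real tip is 20-30 mm above the reported TCP, and it passed over the post. I'll measure that offset.

```bash
python3 - <<'E'
from h import *
s=st(); print(s['tcp_rot'].round(3) if hasattr(s['tcp_rot'],'round') else s['tcp_rot'])
p,w=cloud("side")
for v in range(222,240):
    print(v,[ (round(float(w[v,u,1]),3),round(float(w[v,u,2]),3)) for u in (244,248,252)])
E
```

```text
16.57 [ 0.5075 -0.0888  0.2596] [-0.2  0.9  0.2] 0.0005
[[-0.984 -0.179 -0.001]
 [-0.179  0.984 -0.   ]
 [ 0.001  0.    -1.   ]]
222 [(-0.104, 0.309), (-0.103, 0.308), (-0.103, 0.308)]
223 [(-0.105, 0.308), (-0.103, 0.307), (-0.102, 0.306)]
224 [(-0.104, 0.306), (-0.103, 0.305), (-0.101, 0.303)]
225 [(-0.104, 0.305), (-0.101, 0.302), (-0.103, 0.303)]
226 [(-0.104, 0.303), (-0.102, 0.301), (nan, nan)]
227 [(-0.104, 0.301), (-0.102, 0.299), (-0.102, 0.299)]
228 [(-0.105, 0.3), (-0.103, 0.299), (-0.1, 0.296)]
229 [(-0.103, 0.297), (-0.103, 0.297), (-0.101, 0.295)]
230 [(-0.103, 0.295), (-0.102, 0.295), (-0.102, 0.294)]
231 [(-0.103, 0.294), (-0.1, 0.291), (-0.098, 0.289)]
232 [(-0.101, 0.291), (0.152, 0.101), (0.15, 0.103)]
233 [(0.15, 0.101), (0.149, 0.101), (0.148, 0.101)]
234 [(0.147, 0.1), (0.145, 0.102), (0.143, 0.102)]
235 [(0.144, 0.1), (0.143, 0.1), (0.143, 0.1)]
236 [(0.141, 0.1), (0.141, 0.1), (0.14, 0.1)]
237 [(0.138, 0.1), (0.136, 0.101), (0.137, 0.1)]
238 [(0.133, 0.101), (0.135, 0.1), (0.133, 0.1)]
239 [(0.129, 0.102), (0.128, 0.102), (0.131, 0.1)]
```

```bash
python3 - <<'E'
from h import *
R=env.sense()['tcp_rot']; R=down(np.arctan2(R[1,1],R[0,1]))
env.movel(dp(-42,36,140),R,rate=.2)
env.movel(dp(-42,36,66),R,rate=.12); st()
for th in(0.05,.35,.65,.95,1.2,1.35):
    t=np.array([-np.cos(th),np.sin(th)]); post=np.array([-72-40*np.sin(th),75-40*np.cos(th)])
    c=post-t*(7+10*abs(t[0])+15*abs(t[1]))
    env.movel(dp(*c,66),R,rate=.06); st()
env.movel(dp(c[0]+3,c[1]-12,66),R,rate=.1)
env.movel(dp(c[0]+3,c[1]-12,130),R,rate=.2)
env.movel(dp(-66,-44,130),R,rate=.2); st()
p,w=cloud("side"); cv2.imwrite("pics/side3.png",cv2.resize(p[150:330,180:390,::-1],None,fx=3,fy=3,interpolation=cv2.INTER_CUBIC))
print([np.round(r['at'],4) for r in tip_of("side","keeper_post")[:2]],[np.round(r['at'],4) for r in tip_of("side","bolt_knob")[:2]])
E
```

```text
17.94 [ 0.5188 -0.0107  0.1665] [-1.2  0.2  0. ] 0.0007
18.33 [ 0.5044 -0.0153  0.1664] [ 0.4  0.1 -0.4] 0.0004
18.65 [ 0.4958 -0.0211  0.166 ] [ 0.3 -0.2 -0.3] 0.0004
18.99 [ 0.4844 -0.0245  0.166 ] [-0.1 -0.6  0.5] 0.0004
19.36 [ 0.471  -0.024   0.1659] [ 0.4  0.  -0.1] 0.0004
19.71 [ 0.4599 -0.0192  0.166 ] [-0.3  0.5 -0.3] 0.0005
19.98 [ 0.4538 -0.0146  0.166 ] [-0.1  0.5 -0.4] 0.0003
21.29 [ 0.5079 -0.0922  0.229 ] [-0.6  0.8 -1.2] 0.0005
[array([0.4429, 0.006 , 0.192 ]), array([0.6252, 0.2512, 0.1356])] [array([ 0.5039, -0.0488,  0.188 ]), array([0.4795, 0.0233, 0.1865])]
```

View pics/side3.png

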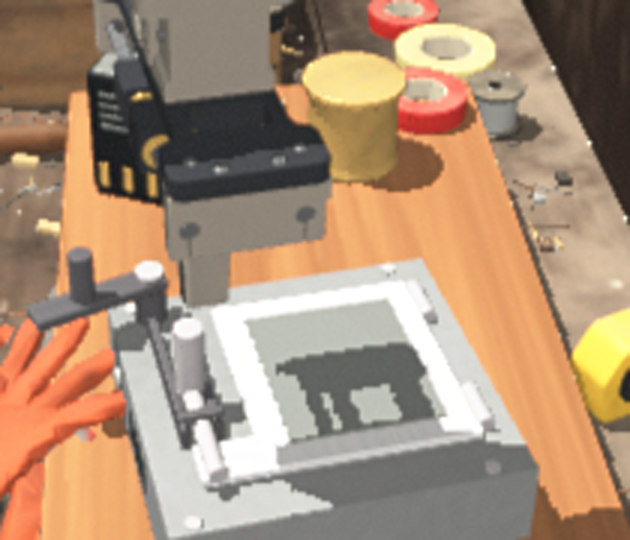

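The keeper is open at about 1.3 rad: the post is at crop (80,275) and the knob at (188,345) is free. Next, the bolt.

```bash
python3 - <<'E'
from h import *
R=env.sense()['tcp_rot']; R=down(np.arctan2(R[1,1],R[0,1]))
env.movel(dp(-65,-46,58),R,rate=.12); st()
for y in [-25,-10,0,5]+list(range(8,20,2)):
    env.movel(dp(-65,y,58),R,rate=.06); s=st()
    if abs(s['wrist_force'][1])>10: break
env.movel(dp(-67,y-5,58),R,rate=.06)
env.movel(dp(-105,y-5,150),R,rate=.2); st()
env.movel(dp(-110,y+20,230),R,rate=.25)
env.pause(.6); st()
p,w=cloud("side"); cv2.imwrite("pics/side4.png",p[:,:,::-1])
print([np.round(RD.T@(r['at']-D),4) for r in tip_of("side","bolt_knob")[:2]],[np.round(RD.T@(r['at']-D),4) for r in tip_of("side","well_mouth")[:2]])
viewer.read_camera("top");print([np.round(RD.T@(r['at']-D),4) for r in tip_of("top","bolt_knob")[:2]],[np.round(RD.T@(r['at']-D),4) for r in tip_of("top","well_mouth")[:2]])
E
```

```text
22.19 [ 0.5107 -0.0951  0.1586] [0.8 0.1 0.3] 0.0006
22.69 [ 0.5065 -0.0742  0.1582] [-0.2  0.5 -0.2] 0.001
23.09 [ 0.5036 -0.059   0.158 ] [ 0.1 -0.4 -0.4] 0.0006
23.41 [ 0.5018 -0.0492  0.158 ] [ 0.1 -0.1 -1.1] 0.0007
23.66 [ 0.501  -0.0445  0.158 ] [ 0.5 -0.6 -1.4] 0.0005
23.91 [ 0.5006 -0.0419  0.158 ] [ 0.1 -0.7  0.3] 0.0002
24.16 [ 0.5002 -0.0401  0.158 ] [-0.1 -1.4  0.7] 0.0006
24.41 [ 0.4999 -0.038   0.158 ] [ 1.1 -0.9 -0.1] 0.0003
24.66 [ 0.4995 -0.036   0.158 ] [ 0.1 -1.6 -0. ] 0.0004
24.91 [ 0.4993 -0.0349  0.158 ] [ 1.3 -4.  -0.1] 0.0005
25.16 [ 0.4992 -0.0347  0.158 ] [ 1.6 -7.8  0.6] 0.0003
26.06 [ 0.4601 -0.0442  0.2495] [-0.4  0.2 -0.5] 0.0007
27.14 [ 0.451  -0.0206  0.3299] [-0.6  0.2 -0.4] 0.0004
[array([-0.065 ,  0.0396,  0.0866])] [array([0.0166, 0.0025, 0.0516])]
[] [array([ 0.0128, -0.0011,  0.0465])]
```

View pics/side4.png

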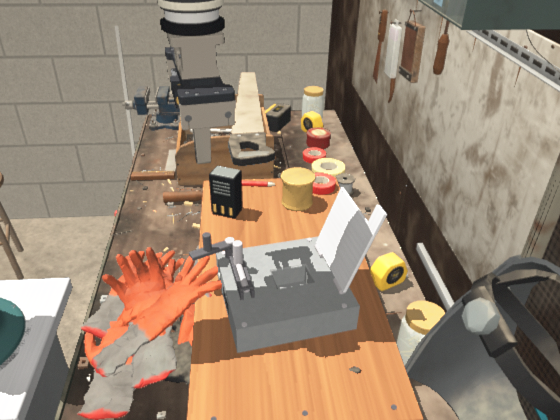

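The bolt is drawn (knob at dock y ≈ +39 mm) and the lid is wide open at (350,240). The well shows at about (292,272). Next I'll grasp the battery and measure the well on the way.

```bash
cat >> h.py <<'E'
def well(c):
    p,w=cloud(c); L=(w-D)@RD*1000
    # rim pixels: below dock top inside the lid area
    m=(L[...,2]<44)&(L[...,2]>0)&(abs(L[...,0]-15)<42)&(abs(L[...,1])<35)
    n=(abs(L[...,2]-50)<4)&(abs(L[...,0]-15)<55)&(abs(L[...,1])<50)
    return m,n,L,p
E
python3 - <<'E'
from h import *
B=np.array([.475,.2265])
R=best([*B,.27],np.radians(64.8))
env.reach([*B,.27],R); effector.release(); st()
for c in("top","side"):
    m,n,L,p=well(c)
    if m.sum(): P=L[m]; print(c,'hole',m.sum(),np.percentile(P,[0,2,50,98,100],axis=0).round(1).tolist())
    P=L[n]; 
    for a in range(-5,5): # horizontal extents of missing top-face along lines
        pass
    # gap along x at y~0, along y at x~15
    q=P[abs(P[:,1])<12]; xs=np.sort(q[:,0]); g=np.argmax(np.diff(xs)); print('x gap',xs[g],xs[g+1])
    q=P[abs(P[:,0]-15)<15]; ys=np.sort(q[:,1]); g=np.argmax(np.diff(ys)); print('y gap',ys[g],ys[g+1])
    print([np.round(RD.T@(r['at']-D),4) for r in tip_of(c,"well_mouth")[:2]])
    print('bat',[np.round(r['at'],4) for r in tip_of(c,"battery_center")[:1]])
    cv2.imwrite(f"pics/{c}5.png",p[:,:,::-1])
a=cv2.imread('pics/top5.png')[130:290,170:390]; b=cv2.imread('pics/side5.png')[130:350,170:390]
cv2.imwrite('pics/both5.png',np.hstack([cv2.resize(a,(440,320)),cv2.resize(b,(350,320))]))
E
```

```text
ik [(np.float64(1.3569629076519638), 0), (np.float64(3.7536720746359764), 3.141592653589793)]
30.05 [0.475  0.2265 0.27  ] [-0.  -0.3  0.2] 0.0919
top hole 476 [[-12.7, -21.5, 9.6], [-9.5, -21.2, 11.1], [19.3, -4.2, 15.0], [44.5, 16.8, 40.8], [45.1, 20.7, 43.8]]
x gap -14.996963354858734 43.34182329302964
y gap -20.540049112169683 22.073536859285948
[array([ 0.0151, -0.0015,  0.0488])]
bat []
side hole 552 [[-11.2, -12.6, 11.6], [-6.5, -1.9, 13.7], [22.2, 20.7, 27.8], [45.9, 23.2, 43.4], [46.6, 24.2, 44.0]]
x gap -13.205734985403708 45.16088321867157
y gap -23.545126950356703 18.480737012074393
[array([ 0.0135, -0.0006,  0.0522])]
bat []
```

View pics/both5.png

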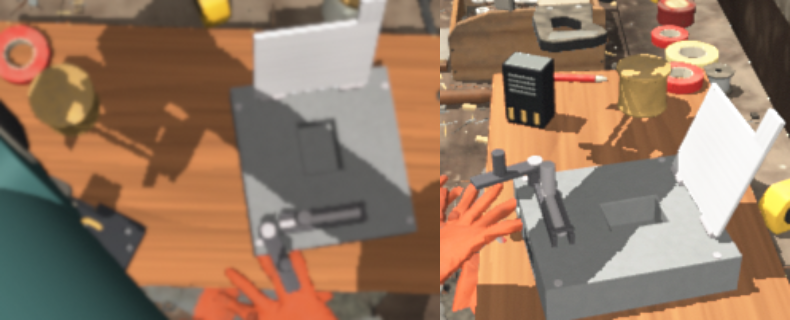

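The top view shows the well at panel pixel (320,147), and both cameras agree on its size: 58 x 42.5 mm in depth. The centre is at dock (15.1, -0.9) mm, averaging the two cameras. Time to grasp.

```bash
python3 - <<'E'
from h import *
B=np.array([.475,.2265]); R=down(np.radians(64.8))
for z in(.17,.145,.132):
    env.movel([*B,z],R,rate=.15); s=st()
    if s['wrist_force'][2]>6: break
effector.grasp(30); s=st(); print(s['grasp_force'])
env.movel([*B,.30],R,rate=.2); s=st(); print(s['grasp_force'])
p,w=cloud("side"); cv2.imwrite("pics/side6.png",p[:,:,::-1])
m=(abs(w[...,0]-.475)<.06)&(abs(w[...,1]-.2265)<.06)&(w[...,2]>.2)
P=w[m]; print(np.percentile(P[:,2],[0,1,5]))
print([np.round(r['at'],4) for r in tip_of("side","battery_center")[:1]])
E
```

```text
31.17 [0.4755 0.227  0.1707] [0.2 0.2 0.1] 0.0919
31.48 [0.475  0.2265 0.1454] [0.2 0.3 0.8] 0.0918
31.73 [0.4749 0.2264 0.1322] [ 0.5 -0.6 -0.3] 0.0922
32.57 [0.4751 0.2268 0.1321] [-0.6  0.3 -0.3] 0.0397
29.94074821472168
33.56 [0.4742 0.2257 0.2986] [ 0.6  0.9 -5.6] 0.0401
29.934128522872925
[0.26708621 0.27148326 0.2854283 ]
[array([0.4741, 0.2204, 0.3154])]
```

View pics/side6.png

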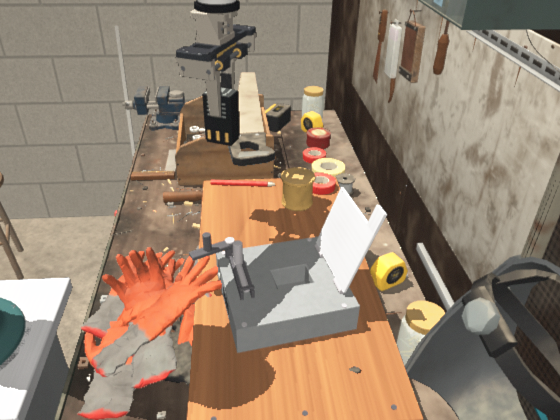

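The battery is held (width 40 mm) with its foot 32 mm below the reported TCP, so home is TCP z = 0.146. I'll hover over the well and compare pack and well in the same camera.

```bash
python3 - <<'E'
from h import *
R=down(YAW+np.pi/2); W=(15.1,-.9)
env.movel(dp(*W,190),R,rate=.25); st()
env.movel(dp(*W,108),R,rate=.15); s=st(); print('tcp dock',(RD.T@(s['ee_pos']-D)*1000).round(1))
acc=[]
p,w=cloud("side"); L=(w-D)@RD*1000
m=(abs(L[...,0]-15)<40)&(abs(L[...,1])<45)&(L[...,2]>80)&(L[...,2]<130); P=L[m]
print(m.sum(),'z',P[:,2].min())
f=P[(P[:,1]<np.median(P[:,1])+6)]
print('front y',np.median(f[:,1]))
# x extents row by row on front face
vs,us=np.nonzero(m); ex=[]
for v in np.unique(vs):
    x=L[v,us[vs==v],0]; 
    if len(x)>15: ex.append((x.min(),x.max(),np.median(L[v,us[vs==v],1])))
print(len(ex),np.median(ex,axis=0).round(1))
c=np.polyfit(f[:,0],f[:,1],1); print('yaw err',c[0])
cv2.imwrite("pics/side7.png",cv2.resize(p[150:330,180:390,::-1],None,fx=3,fy=3))
E
```

```text
34.94 [ 0.5806 -0.0352  0.29  ] [-0.3 -0.2 -5.1] 0.0401
35.64 [ 0.5816 -0.0361  0.2089] [-0.2 -0.4 -4.7] 0.0399
tcp dock [ 15.8  -0.4 108.9]
976 z 80.0325379505292
front y -20.660794404679617
26 [-11.9  42.7 -20.5]
yaw err -0.0011983993072260284
```

View pics/side7.png

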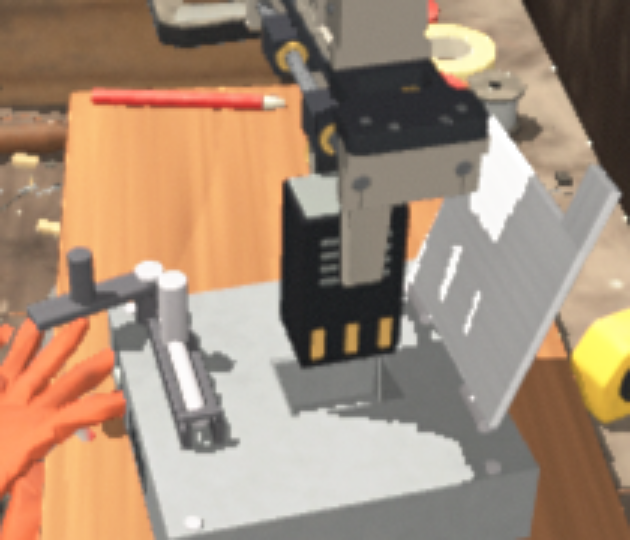

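The pack hangs square over the well (yaw error about 0). In the same camera its centre is (15.4, -0.6) against the well's (16.0, -2.5), so I'll shift by that and insert with force feedback.

```bash
python3 - <<'E'
from h import *
R=down(YAW+np.pi/2); C=np.array([15.7,-2.4])
env.movel(dp(*C,86),R,rate=.1); f0=env.sense()['wrist_force'][2]
ok=False
for o in [(0,0),(0,1.5),(0,-1.5),(1.5,0),(-1.5,0),(1.5,1.5),(-1.5,1.5),(0,3)]:
    c=C+o
    env.movel(dp(*c,84),R,rate=.06)
    for z in(81,79,76,73):
        env.movel(dp(*c,z),R,rate=.04); s=env.sense(); f=s['wrist_force']-[0,0,f0]
        if f[2]>10: break
    print(o,z,f.round(1),(RD.T@(s['ee_pos']-D)*1000).round(1),round(s['t'],1))
    if z==73 and f[2]<=10: ok=True; break
if ok:
    for z in(66,60,54,50,48,46.5,45.5):
        env.movel(dp(*c,z),R,rate=.05); s=env.sense(); f=s['wrist_force']-[0,0,f0]
        print(z,f.round(1),(RD.T@(s['ee_pos']-D)*1000).round(1),round(s['t'],1))
        if f[2]>15: break
E
```

```text
(0, 0) 73 [0.1 2.7 0.4] [16.1 -1.2 73.1] 37.3
66 [ 0.4  4.6 -4. ] [14.9 -1.3 64.6] 37.6
60 [ 0.3  5.  -3.1] [15.3 -1.3 59.1] 37.9
54 [ 0.5  4.5 -2.4] [15.5 -1.3 53.2] 38.1
50 [ 0.3  5.3 -3.6] [15.7 -1.3 49.4] 38.4
48 [-0.3  5.4 -1.4] [15.7 -1.3 47.7] 38.6
46.5 [ 0.1  5.8 -0.1] [15.8 -1.3 46.4] 38.9
45.5 [-1.5  4.6  3.3] [15.8 -1.3 45.9] 39.1
```

It went in on the first try and bottoms at 46 mm, as predicted. Release, retreat and check.

```bash
python3 - <<'E'
from h import *
R=down(YAW+np.pi/2)
env.movel(dp(15.7,-1.4,45.5),R,rate=.05); effector.release(); env.pause(.3); st()
env.movel(dp(15.7,-1.4,170),R,rate=.12)
env.movel(dp(-90,-10,260),R,rate=.25); env.pause(.3); st()
p,w=cloud("side"); L=(w-D)@RD*1000
m=(abs(L[...,0]-15)<35)&(abs(L[...,1])<30)&(L[...,2]>100)&(L[...,2]<140); print('top z',np.median(L[m][:,2]),L[m][:,:2].min(0),L[m][:,:2].max(0))
print([(RD.T@(r['at']-D)*1000).round(1) for n in("battery_center","bolt_knob","keeper_post","tin_center") for r in tip_of("side",n)[:1]])
cv2.imwrite("pics/side8.png",p[:,:,::-1])
E
```

```text
40.57 [ 0.5817 -0.0371  0.1455] [-0.4  0.3  0.3] 0.092
42.77 [ 0.4793 -0.0637  0.3594] [-0.1  0.   0.2] 0.092
top z 111.03433400009718 [-13.15681487 -25.0684559 ] [42.87153058 18.48165102]
[array([11.5, -6.5, 63.5]), array([-66. ,  37.9,  86.6]), array([111.2, 274.2,  36.9])]
```

View pics/side8.png

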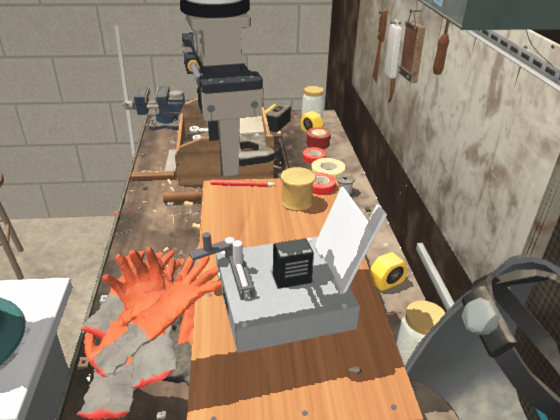

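The pack stands home in the well at (293,263), with its top about 111 mm above the board against an expected 110. The lid is open at (350,240), the keeper is clear at (207,245), the bolt is drawn, and the tin stands at (297,188). I'll hand it in.

```bash
python3 -c "
from station import workorder
print(workorder.finish_job())"
```

```text
the job is handed in; nothing more can be done
None
```

The job is handed in at about 43 s of the 69 s limit: keeper clear, bolt drawn, lid open, battery pack upright and fully home in the well, tin standing; the call returned no verdict, so this rests on the last camera check.

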